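# Show the helper which pigment goes into which bowl

### The job

With a fingertip press the green call button on the grey box to call the studio helper and let it spring back, then show what to mix: point straight at the lid of the blue pigment jar from two or three centimetres above its middle and stay there for two seconds, then point in the same way at the middle of the white bowl, two or three centimetres above its rim, and again stay two seconds. Do not touch, push or lift any jar or bowl, and never come down over another jar or the black bowl: pass well above them. Finish by raising the fingertips clear of everything, at least 20 cm above the table.

Things in the scene. Friction and masses are not known exactly. Their poses are not given: they have to be found in the camera images.
- call_button (a joint): The green push button's travel in m: 0 at rest, 0.006 fully down; about 5 N pushes it fully down, and it counts as pressed beyond 0.004. It springs back when let go.
- call_button_top (a point): Centre of the top face of the green round button, 30 mm across, which faces straight up and is pressed straight down; it sits in a black housing on a grey box 70 x 70 x 30 mm fixed to the table.
- blue_jar: Closed blue pigment jar, graspable: a blue pot 62 mm across with a white lid 66 mm across and a blue disc 48 mm across on top of the lid; 60 mm tall in all, standing upright on the wooden board. Origin: centre of its underside, so the lid's top is 60 mm above the origin along z (72 mm above the table). The one to point at.
- red_jar: Closed red pigment jar, graspable: a red pot 62 mm across with a white lid 66 mm across and a red disc 48 mm across on top of the lid; 60 mm tall in all, standing upright on the wooden board. Origin: centre of its underside, so the lid's top is 60 mm above the origin along z (72 mm above the table). A bystander.
- yellow_jar: Closed yellow pigment jar, graspable: a yellow pot 62 mm across with a white lid 66 mm across and a yellow disc 48 mm across on top of the lid; 60 mm tall in all, standing upright on the wooden board. Origin: centre of its underside, so the lid's top is 60 mm above the origin along z (72 mm above the table). A bystander.
- black_jar: Closed black pigment jar, graspable: a black pot 62 mm across with a white lid 66 mm across and a black disc 48 mm across on top of the lid; 60 mm tall in all, standing upright on the wooden board. Origin: centre of its underside, so the lid's top is 60 mm above the origin along z (72 mm above the table). A bystander.
- white_bowl: Open round white ceramic bowl, 120 mm across the rim and 55 mm tall, empty, standing upright on the table. Origin: centre of its underside; the middle of its mouth is 55 mm above along z. The one to point at.
- black_bowl: Open round black rubber bowl, 120 mm across the rim and 55 mm tall, empty, standing upright on the table. Origin: centre of its underside; the middle of its mouth is 55 mm above along z. A bystander.
- call_box: Grey box 70 x 70 x 30 mm fixed to the table, carrying the button in the middle of its top. Origin: centre of its underside.
- board: Fixed wooden board, 110 x 400 mm and 12 mm thick, flat on the table; the four jars stand in a row along its long axis (its y), 96 mm apart in changing order. Origin: centre of its underside.

How it is judged:
On the way, in this order (a step that is already met when the one before it is completed fails the run):
1. the call button is pressed down at least 4 mm by the fingers (value of joint call_button above 0.004 m and contact force between the fingers and call_box above 1 N), for 0.05 s.
2. the fingers point at the blue jar for 1.5 s: the grasp point within 25 mm of its axis and 5 to 75 mm above its lid, button let go (horizontal distance between the grasp point and blue_jar below 0.025 m and z of the grasp point in the frame of blue_jar between 0.065 and 0.135 m and value of joint call_button below 0.002 m), for 1.5 s.
3. the fingers point at the white bowl for 1.5 s: the grasp point within 30 mm of its axis and 10 to 75 mm above its rim (horizontal distance between the grasp point and white_bowl below 0.03 m and z of the grasp point in the frame of white_bowl between 0.065 and 0.13 m), for 1.5 s.
At the end, for the whole second after the job is handed in: The fingers are raised (grasp point over 180 mm above the table), the button has sprung back to within 2 mm, and every jar and bowl stands upright and still within 6 mm of where it began (height (world z) of the grasp point above 0.18 m and value of joint call_button below 0.002 m and distance of each of blue_jar, red_jar, yellow_jar, black_jar, white_bowl, black_bowl from where it was at the start of the episode below 0.006 m and angle between each of blue_jar, red_jar, yellow_jar, black_jar, white_bowl, black_bowl's own z axis and vertical below 0.1 rad and linear speed of each of blue_jar, red_jar, yellow_jar, black_jar, white_bowl, black_bowl below 0.02 m/s); the robot touches nothing.
It fails at once if a jar or bowl is touched by the robot (over 0.5 N) (contact force between any of the fingers, the arm and blue_jar above 0.5 N or contact force between any of the fingers, the arm and red_jar above 0.5 N or contact force between any of the fingers, the arm and yellow_jar above 0.5 N or contact force between any of the fingers, the arm and black_jar above 0.5 N or contact force between any of the fingers, the arm and white_bowl above 0.5 N or contact force between any of the fingers, the arm and black_bowl above 0.5 N).
It fails at once if a jar or bowl is shifted or lifted by more than 10 mm (distance of any of blue_jar, red_jar, yellow_jar, black_jar, white_bowl, black_bowl from where it was at the start of the episode above 0.01 m).
It fails at once if the robot points at a wrong jar or the black bowl: grasp point within 25 mm of its axis and less than 65 mm above its top ((horizontal distance between the grasp point and red_jar below 0.025 m and z of the grasp point in the frame of red_jar below 0.125 m) or (horizontal distance between the grasp point and yellow_jar below 0.025 m and z of the grasp point in the frame of yellow_jar below 0.125 m) or (horizontal distance between the grasp point and black_jar below 0.025 m and z of the grasp point in the frame of black_jar below 0.125 m) or (horizontal distance between the grasp point and black_bowl below 0.025 m and z of the grasp point in the frame of black_bowl below 0.12 m)).
It also fails if it takes over 64 s, if anything falls off the work surface, if the arm or the gripper's body presses on something with over 40 N, if the wrist force passes 120 N, or if a joint passes its speed limit or range.

### The arm

A 6-joint arm with a two-finger parallel gripper is mounted at the origin on the work surface. World frame = base frame: x ahead of the robot, y to its left, z up, the work surface at z = 0. Lengths are in m, angles in rad, forces in N, time in s.
With the tool pointing down it reaches from about 0.25 to 0.775 m from the base axis. Payload 4 kg.
Tool frame: the origin (TCP) lies on the centre line of the jaws, within the pads' length; the fingertips stand 8 mm ahead of it and the grasp point (between the pads) lies 11 mm behind it; z points along the fingers, y is the direction in which the jaws open and shut (so a half turn about z gives the same grasp; the last joint's range is limited). The gripper opens to 94 mm and grips with 3 to 60 N. Pads are 16 mm wide; open, the fingers measure 119 mm over their backs; the gripper's body (75 mm by 177 mm) begins 78 mm behind the grasp point.
Start: joints at [-1.426, 0.087, 1.371, -0, 1.684, -0.103], TCP at [0.135, -0.533, 0.214] pointing down, gripper open.
Joint ranges: [-3.1, 3.1], [-0.76, 2.03], [0.27, 2.55], [-1.08, 4.22], [0.17, 2.65], [-2.57, 2.57]. Speed limits (rad/s): [2.79, 2.79, 3.14, 3.14, 3.14, 3.14].

### API

Orientations are given as [roll, pitch, yaw] about the fixed x, y, z axes, in that order (R = Rz(yaw) Ry(pitch) Rx(roll)).
In Python, from bench import * gives the robot as it stands.
- The arm moves only by the tool step_arm, never from a script. Its argument "steps" is a list of rows, each an object of numbers: "jaw": the opening, from 0 (shut) to 1 (fully open); "tx", "ty", "tz": the shift along the tool's x, y, z in m; "ax", "ay", "az": the turn, a rotation vector about the tool's x, y, z in rad. In form: [{"jaw": .., "tx": .., "ty": .., "tz": .., "ax": .., "ay": .., "az": ..}, ...]. A call has 1 to 8 rows; each row is the pose to reach, as a shift and turn from the pose measured when the call began, along the tool's axes at that moment; what a row does not reach only later rows make up. A row lasts 1/10 s, in which the tool goes at most 50 mm and 8.59 degrees, less where a joint would pass 70% of its speed; a pose out of reach is approached as far as the arm can. A call with a gripper value outside its range is refused whole. The fingers move at their own pace and stop on an object; the grip force is fixed at half the most. Time passes only in rows, so rows that repeat a pose let the fingers close. It gives the time, the measured TCP pose, the force and the opening at its end, in the units of the state.
- get_obs(): the state, without advancing time (a new reading comes with each control period).
- snapshot(name): name is "scene" or "side" or "wrist"; returns (picture, depth): 384x512x3 uint8, red, green, blue; 384x512 float32, m along the optical axis (not along the pixel's ray), 0 where there is no reading.
- camera_model(name): a dict with "intrinsics" (3x3 intrinsics, pixels), "origin" and "orientation" of the camera in the world. Camera axes: x right, y down, z forward; pixel columns grow to the right and rows downward; lengths in m; the calibration is good to about 2 mm. A picture is of the moment at which its call begins: read the wrist's pose just before it. camera_model takes no time and is no camera call; for the wrist camera it gives the pose at the moment of the call.
- close_job(): hands the job in, once; it reports no verdict.
Trained networks look in the newest picture that a camera, given by its name, has taken for a name from the list of things; names that differ only in an ending like _2 or _b are one class to them, and where a whole thing is asked for, a point or a joint stands for the part that bears it (a point fixed in the world has none). Each returns a list of dicts, best first, with "confidence" (0 to 1); they miss things now and then, are a little off and sometimes report something else, mostly with a low value. They report only what shows in the picture. A call takes as long as a camera call.
- silhouettes(camera, query): "pixels" (384x512 bool, what is visible of it) and "rect" ([left, top, right, bottom] in pixels, round what is visible of it).
The state is a dict: "time": time; "joint_positions": joint angles; "qvel": joint speeds; "joint_torque": joint torques, N m; "tool_pos": TCP position; "ee_rot": TCP orientation; "wrist_force": force on the tool from outside, world axes, zero at the start; "wrist_torque": the same for the moment, N m; "width": finger opening in m.
Only numpy, scipy, OpenCV 4.12 (cv2) and the standard library are available. Lean on these libraries where they do the work, as an engineer would, in place of code of your own. Each camera call takes 0.05 s, during which the arm holds its last target. There are 200 camera calls.

## Working session

There is one attempt and no reset: what is moved stays moved. The work goes in short steps, Python scripts to look and compute and a tool call to move; the robot and the scene stay as the last step left them, time stands still between calls to the robot, and variables do not carry over. Pictures are saved under pics/ and viewed, about 8 in all and at most 12, crops included, and the job is handed in when it is done.

Besides the shell and the picture viewer there is one more tool, called after "Call:" in YAML: its name, and indented under it one key for each argument. step_arm: Moves the arm, as the interface text tells. Its arguments: {"type":"object","properties":{"steps":{"type":"array"}},"required":["steps"]}

```bash
mkdir -p pics
cat > h.py <<'E'
from bench import *
import numpy as np, cv2
from scipy.spatial.transform import Rotation as Rn
def pose(cm):
    o=np.array(cm["orientation"],float)
    R=o if o.shape==(3,3) else (Rn.from_euler('xyz',o).as_matrix() if o.size==3 else Rn.from_quat(o).as_matrix())
    return R,np.array(cm["origin"],float)
def cloud(cam,d):
    cm=camera_model(cam);K=np.array(cm["intrinsics"]);R,t=pose(cm)
    v,u=np.mgrid[:d.shape[0],:d.shape[1]]
    P=np.stack([(u-K[0,2])/K[0,0]*d,(v-K[1,2])/K[1,1]*d,d],-1)
    return P@R.T+t
E
python3 - <<'E'
from h import *
print(get_obs()); print(camera_model("scene"))
ims=[]
for c in ("scene","side"):
    im,d=snapshot(c); ims.append(im); P=cloud(c,d)
    for n in ("call_button_top","blue_jar","red_jar","yellow_jar","black_jar","white_bowl","black_bowl"):
        for r in silhouettes(c,n)[:2]:
            m=r["pixels"]&(d>0); q=P[m]
            if len(q)<5: continue
            top=q[q[:,2]>np.percentile(q[:,2],97)-.008]
            mid=(top.min(0)+top.max(0))/2
            print(c,n,round(r["confidence"],2),np.round(r["rect"]),"n",len(q),"mid",mid.round(3),"ext",np.ptp(top,axis=0).round(3))
    cv2.imwrite(f"pics/{c}.png",im[:,:,::-1])
E
```

```text
{'time': 0.0, 'joint_positions': array([-1.42610005e+00,  8.79325255e-02,  1.37222559e+00, -3.90168331e-05,
        1.68356304e+00, -1.03088232e-01]), 'qvel': array([-0.00024123,  0.00056059, -0.00107679,  0.00069704, -0.00059348,
       -0.00011877]), 'joint_torque': array([-3.92233806e-04, -3.40179133e+01, -3.02433944e+01,  7.17359246e-02,
        3.29104986e-02, -1.67771868e-04]), 'tool_pos': array([ 0.1348055 , -0.53269316,  0.21233096]), 'ee_rot': array([-3.13947147e+00, -1.80461902e-04,  2.47779966e-01]), 'wrist_force': array([-0.16891851, -0.14242141, -0.53171233]), 'wrist_torque': array([ 0.031817  , -0.00060113, -0.00602018]), 'width': 0.09386874135383581}
{'intrinsics': array([[448.98480786,   0.        , 253.0302865 ],
       [  0.        , 448.98480786, 189.22036072],
       [  0.        ,   0.        ,   1.        ]]), 'origin': array([1.18057393, 0.01984936, 0.68998014]), 'orientation': array([-2.32488139, -0.00313318,  1.68085304])}
scene call_button_top 0.62 [109. 210. 126. 226.] n 176 mid [ 0.611 -0.312  0.05 ] ext [0.029 0.028 0.009]
scene blue_jar 0.96 [387. 222. 4
[... 651 characters left out ...]
28 0.03  0.009]
side blue_jar 0.81 [245. 113. 272. 143.] n 557 mid [0.614 0.245 0.067] ext [0.066 0.065 0.009]
side red_jar 0.96 [290. 173. 321. 210.] n 1023 mid [ 0.656 -0.035  0.068] ext [0.064 0.066 0.01 ]
side yellow_jar 0.64 [270. 150. 300. 186.] n 886 mid [0.634 0.034 0.067] ext [0.064 0.111 0.009]
side black_jar 0.82 [255. 133. 287. 163.] n 562 mid [0.628 0.146 0.068] ext [0.064 0.066 0.009]
side white_bowl 0.82 [167. 146. 223. 184.] n 1601 mid [0.432 0.108 0.05 ] ext [0.116 0.121 0.01 ]
side black_bowl 0.75 [178. 292. 263. 371.] n 5130 mid [ 0.44  -0.316  0.051] ext [0.119 0.12  0.011]
side black_bowl 0.47 [325. 300. 341. 319.] n 314 mid [ 0.611 -0.316  0.048] ext [0.028 0.03  0.009]
```

View pics/scene.png

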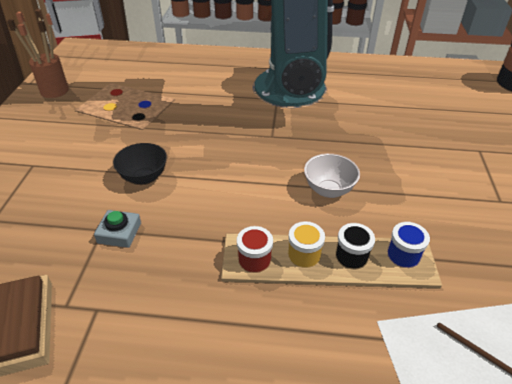

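View pics/side.png

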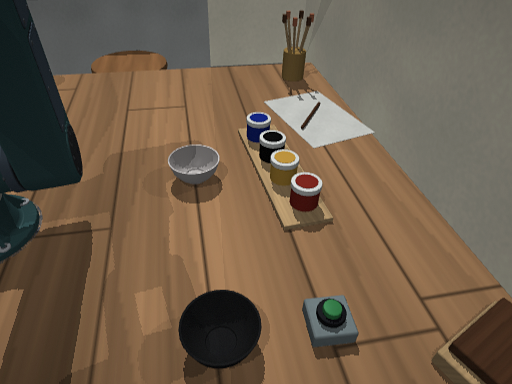

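The scene view shows the blue jar at (408,240), the white bowl at (331,176) and the button at (116,217). The jars run red, yellow, black, blue. In the side view blue is at (258,125), the white bowl at (193,163) and the button at (331,310). The network's finds match both pictures, and the two cameras agree to about 4 mm.

```bash
cat >> h.py <<'E'
def go(x,y,z):
    o=get_obs();R=Rn.from_euler('xyz',o["ee_rot"]).as_matrix()
    print("t",round(o["time"],2),"at",o["tool_pos"].round(4),"rot",o["ee_rot"].round(3),"F",o["wrist_force"].round(1),"w",round(o["width"],3),"-> tool shift",(R.T@(np.array([x,y,z])-o["tool_pos"])).round(4))
E
python3 - <<'E'
from h import *
go(.59,-.314,.2)
for c in("scene","side"):
    cm=camera_model(c);R,t=pose(cm);K=cm["intrinsics"]
    for p in([.135,-.533,.212],[0,0,.0]):
        q=K@(R.T@(np.array(p)-t)); print(c,q[:2]/q[2])
E
```

```text
t 0.8 at [ 0.1349 -0.5332  0.2135] rot [3.141 0.    0.248] F [-0.1  0.3  0.4] w 0.094 -> tool shift [ 0.495  -0.1009  0.0135]
scene [79.43340008 27.76302315]
scene [289.42709332  87.34241617]
side [-259.44833942  602.31172276]
side [-18.6754622  230.75278289]
```

Call:
step_arm:
  steps:
    - {"jaw": 0, "tx": 0.04, "ty": -0.008, "tz": 0}
    - {"jaw": 0, "tx": 0.08, "ty": -0.016, "tz": 0}
    - {"jaw": 0, "tx": 0.12, "ty": -0.024, "tz": 0}
    - {"jaw": 0, "tx": 0.16, "ty": -0.032, "tz": 0}
    - {"jaw": 0, "tx": 0.2, "ty": -0.04, "tz": 0}
    - {"jaw": 0, "tx": 0.24, "ty": -0.048, "tz": 0}
    - {"jaw": 0, "tx": 0.28, "ty": -0.056, "tz": 0}
    - {"jaw": 0, "tx": 0.3, "ty": -0.06, "tz": 0}

```text
invalid input
```

```bash
python3 -c "
from h import *
go(.57,-.314,.2)"
```

```text
t 0.8 at [ 0.1349 -0.5332  0.2135] rot [3.141 0.    0.248] F [-0.1  0.3  0.4] w 0.094 -> tool shift [ 0.4756 -0.1058  0.0135]
```

Call:
step_arm:
  steps:
    - {"jaw": 0, "tx": 0.04, "ty": -0.008, "tz": 0, "ax": 0, "ay": 0, "az": 0}
    - {"jaw": 0, "tx": 0.08, "ty": -0.016, "tz": 0, "ax": 0, "ay": 0, "az": 0}
    - {"jaw": 0, "tx": 0.12, "ty": -0.024, "tz": 0, "ax": 0, "ay": 0, "az": 0}
    - {"jaw": 0, "tx": 0.16, "ty": -0.032, "tz": 0, "ax": 0, "ay": 0, "az": 0}
    - {"jaw": 0, "tx": 0.2, "ty": -0.04, "tz": 0, "ax": 0, "ay": 0, "az": 0}
    - {"jaw": 0, "tx": 0.24, "ty": -0.048, "tz": 0, "ax": 0, "ay": 0, "az": 0}
    - {"jaw": 0, "tx": 0.28, "ty": -0.056, "tz": 0, "ax": 0, "ay": 0, "az": 0}
    - {"jaw": 0, "tx": 0.3, "ty": -0.06, "tz": 0, "ax": 0, "ay": 0, "az": 0}

```text
time: 1.6
tool_pos: [0.4136, -0.3996, 0.2134]
ee_rot: [-3.141, -0.001, 0.251]
wrist_force: [-0.3, -0.1, -0.2]
width: 0.0333
```

```bash
python3 -c "
from h import *
go(.57,-.314,.2)"
```

```text
t 1.6 at [ 0.4136 -0.3996  0.2134] rot [-3.141e+00 -1.000e-03  2.510e-01] F [-0.3 -0.1 -0.2] w 0.033 -> tool shift [ 0.1727 -0.0441  0.0136]
```

Call:
step_arm:
  steps:
    - {"jaw": 0, "tx": 0.04, "ty": -0.01, "tz": 0, "ax": 0, "ay": 0, "az": 0}
    - {"jaw": 0, "tx": 0.08, "ty": -0.02, "tz": 0, "ax": 0, "ay": 0, "az": 0}
    - {"jaw": 0, "tx": 0.12, "ty": -0.03, "tz": 0.005, "ax": 0, "ay": 0, "az": 0}
    - {"jaw": 0, "tx": 0.15, "ty": -0.04, "tz": 0.01, "ax": 0, "ay": 0, "az": 0}
    - {"jaw": 0, "tx": 0.173, "ty": -0.044, "tz": 0.0135, "ax": 0, "ay": 0, "az": 0}
    - {"jaw": 0, "tx": 0.173, "ty": -0.044, "tz": 0.0135, "ax": 0, "ay": 0, "az": 0}
    - {"jaw": 0, "tx": 0.173, "ty": -0.044, "tz": 0.0135, "ax": 0, "ay": 0, "az": 0}
    - {"jaw": 0, "tx": 0.173, "ty": -0.044, "tz": 0.0135, "ax": 0, "ay": 0, "az": 0}

```text
time: 2.4
tool_pos: [0.5695, -0.3148, 0.2005]
ee_rot: [3.141, -0.001, 0.25]
wrist_force: [0.2, -0.1, -1.2]
width: 0.0006
```

```bash
cat >> h.py <<'E'
def near(names):
    im,d=snapshot("wrist"); P=cloud("wrist",d)
    for n in names:
        for r in silhouettes("wrist",n)[:2]:
            q=P[r["pixels"]&(d>0)]
            if len(q)<5: continue
            top=q[q[:,2]>np.percentile(q[:,2],97)-.008]
            print(n,round(r["confidence"],2),np.round(r["rect"]),"mid",((top.min(0)+top.max(0))/2).round(4),"ext",np.ptp(top,axis=0).round(3),"ztop",np.median(top[:,2]).round(4))
    return im
E
python3 -c "
from h import *
im=near(['call_button_top','call_box'])
cv2.imwrite('pics/w1.png',im[:,:,::-1])
go(.611,-.315,.07)"
```

```text
call_button_top 0.74 [251. 124. 283. 155.] mid [ 0.6111 -0.3125  0.049 ] ext [0.029 0.029 0.009] ztop 0.051
call_box 0.57 [228.  92. 313. 180.] mid [ 0.6109 -0.3124  0.0485] ext [0.03  0.029 0.009] ztop 0.051
t 2.55 at [ 0.5695 -0.315   0.2008] rot [ 3.141e+00 -1.000e-03  2.490e-01] F [-0.4 -0.4  0.4] w 0.0 -> tool shift [0.04   0.0102 0.1308]
```

View pics/w1.png

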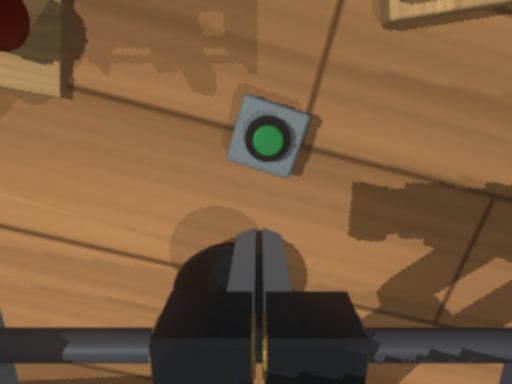

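The wrist view shows the green button at (267,139) ahead of the shut fingers. That puts it at about (0.611, -0.313), with its top at z = 0.051.

Call:
step_arm:
  steps:
    - {"jaw": 0, "tx": 0.04, "ty": 0.009, "tz": 0, "ax": 0, "ay": 0, "az": 0}
    - {"jaw": 0, "tx": 0.04, "ty": 0.009, "tz": 0.04, "ax": 0, "ay": 0, "az": 0}
    - {"jaw": 0, "tx": 0.04, "ty": 0.009, "tz": 0.08, "ax": 0, "ay": 0, "az": 0}
    - {"jaw": 0, "tx": 0.04, "ty": 0.009, "tz": 0.11, "ax": 0, "ay": 0, "az": 0}
    - {"jaw": 0, "tx": 0.04, "ty": 0.009, "tz": 0.13, "ax": 0, "ay": 0, "az": 0}
    - {"jaw": 0, "tx": 0.04, "ty": 0.009, "tz": 0.13, "ax": 0, "ay": 0, "az": 0}
    - {"jaw": 0, "tx": 0.04, "ty": 0.009, "tz": 0.13, "ax": 0, "ay": 0, "az": 0}

```text
time: 3.25
tool_pos: [0.6104, -0.3145, 0.0714]
ee_rot: [3.141, -0.002, 0.248]
wrist_force: [-0.5, 0.4, 0.5]
width: 0.0008
```

```bash
python3 -c "
from h import *
go(.611,-.313,.053)"
```

```text
t 3.25 at [ 0.6104 -0.3145  0.0714] rot [ 3.141e+00 -2.000e-03  2.480e-01] F [-0.5  0.4  0.5] w 0.001 -> tool shift [ 0.0009 -0.0013  0.0184]
```

Call:
step_arm:
  steps:
    - {"jaw": 0, "tx": 0.001, "ty": -0.001, "tz": 0.009, "ax": 0, "ay": 0, "az": 0}
    - {"jaw": 0, "tx": 0.001, "ty": -0.001, "tz": 0.014, "ax": 0, "ay": 0, "az": 0}
    - {"jaw": 0, "tx": 0.001, "ty": -0.001, "tz": 0.017, "ax": 0, "ay": 0, "az": 0}
    - {"jaw": 0, "tx": 0.001, "ty": -0.001, "tz": 0.018, "ax": 0, "ay": 0, "az": 0}
    - {"jaw": 0, "tx": 0.001, "ty": -0.001, "tz": 0.018, "ax": 0, "ay": 0, "az": 0}

```text
time: 3.75
tool_pos: [0.6121, -0.3139, 0.055]
ee_rot: [3.138, -0.004, 0.248]
wrist_force: [1.2, -0.1, 4.8]
width: 0.0002
```

The force is 4.8 N, close to full travel. I'll go slightly deeper to be sure, then let go.

Call:
step_arm:
  steps:
    - {"jaw": 0, "tx": 0, "ty": 0, "tz": 0.002, "ax": 0, "ay": 0, "az": 0}
    - {"jaw": 0, "tx": 0, "ty": 0, "tz": 0.003, "ax": 0, "ay": 0, "az": 0}
    - {"jaw": 0, "tx": 0, "ty": 0, "tz": 0.003, "ax": 0, "ay": 0, "az": 0}

```text
time: 4.05
tool_pos: [0.6122, -0.314, 0.0542]
ee_rot: [3.138, -0.004, 0.249]
wrist_force: [-1.8, 1.5, 9.5]
width: 0.0003
```

The button has bottomed out: 9.5 N with almost no further travel. Raising now.

Call:
step_arm:
  steps:
    - {"jaw": 0, "tx": 0, "ty": 0, "tz": -0.02, "ax": 0, "ay": 0, "az": 0}
    - {"jaw": 0, "tx": 0, "ty": 0, "tz": -0.06, "ax": 0, "ay": 0, "az": 0}
    - {"jaw": 0, "tx": 0, "ty": 0, "tz": -0.1, "ax": 0, "ay": 0, "az": 0}
    - {"jaw": 0, "tx": 0, "ty": 0, "tz": -0.14, "ax": 0, "ay": 0, "az": 0}
    - {"jaw": 0, "tx": 0, "ty": 0, "tz": -0.18, "ax": 0, "ay": 0, "az": 0}
    - {"jaw": 0, "tx": 0, "ty": 0, "tz": -0.2, "ax": 0, "ay": 0, "az": 0}
    - {"jaw": 0, "tx": 0, "ty": 0, "tz": -0.2, "ax": 0, "ay": 0, "az": 0}

```text
time: 4.75
tool_pos: [0.6121, -0.3138, 0.2583]
ee_rot: [3.133, -0.009, 0.249]
wrist_force: [0.1, -1.4, 0.2]
width: 0.0002
```

```bash
python3 -c "
from h import *
go(.54,-.05,.25);go(.55,.22,.25)"
```

```text
t 4.75 at [ 0.6121 -0.3138  0.2583] rot [ 3.133 -0.009  0.249] F [ 0.1 -1.4  0.2] w 0.0 -> tool shift [-0.005  -0.2735  0.0059]
t 4.75 at [ 0.6121 -0.3138  0.2583] rot [ 3.133 -0.009  0.249] F [ 0.1 -1.4  0.2] w 0.0 -> tool shift [ 0.0711 -0.5327  0.0043]
```

Call:
step_arm:
  steps:
    - {"jaw": 0, "tx": 0, "ty": -0.04, "tz": 0, "ax": 0, "ay": 0, "az": 0}
    - {"jaw": 0, "tx": 0, "ty": -0.08, "tz": 0, "ax": 0, "ay": 0, "az": 0}
    - {"jaw": 0, "tx": 0, "ty": -0.12, "tz": 0, "ax": 0, "ay": 0, "az": 0}
    - {"jaw": 0, "tx": 0, "ty": -0.16, "tz": 0, "ax": 0, "ay": 0, "az": 0}
    - {"jaw": 0, "tx": 0, "ty": -0.2, "tz": 0, "ax": 0, "ay": 0, "az": 0}
    - {"jaw": 0, "tx": 0, "ty": -0.24, "tz": 0, "ax": 0, "ay": 0, "az": 0}
    - {"jaw": 0, "tx": 0, "ty": -0.275, "tz": 0.004, "ax": 0, "ay": 0, "az": 0}
    - {"jaw": 0, "tx": 0, "ty": -0.275, "tz": 0.004, "ax": 0, "ay": 0, "az": 0}

```text
time: 5.55
tool_pos: [0.5422, -0.0432, 0.2487]
ee_rot: [3.137, -0.004, 0.254]
wrist_force: [-0.0, -1.0, 0.1]
width: 0.0005
```

```bash
python3 -c "
from h import *
go(.56,.22,.25)"
```

```text
t 5.55 at [ 0.5422 -0.0432  0.2487] rot [ 3.137 -0.004  0.254] F [-0.  -1.   0.1] w 0.0 -> tool shift [ 0.0834 -0.2503 -0.0021]
```

Call:
step_arm:
  steps:
    - {"jaw": 0, "tx": 0.01, "ty": -0.04, "tz": 0, "ax": 0, "ay": 0, "az": 0}
    - {"jaw": 0, "tx": 0.025, "ty": -0.08, "tz": 0, "ax": 0, "ay": 0, "az": 0}
    - {"jaw": 0, "tx": 0.04, "ty": -0.12, "tz": 0, "ax": 0, "ay": 0, "az": 0}
    - {"jaw": 0, "tx": 0.053, "ty": -0.16, "tz": 0, "ax": 0, "ay": 0, "az": 0}
    - {"jaw": 0, "tx": 0.067, "ty": -0.2, "tz": 0, "ax": 0, "ay": 0, "az": 0}
    - {"jaw": 0, "tx": 0.083, "ty": -0.24, "tz": 0, "ax": 0, "ay": 0, "az": 0}
    - {"jaw": 0, "tx": 0.083, "ty": -0.25, "tz": 0, "ax": 0, "ay": 0, "az": 0}
    - {"jaw": 0, "tx": 0.083, "ty": -0.25, "tz": 0, "ax": 0, "ay": 0, "az": 0}

```text
time: 6.35
tool_pos: [0.5591, 0.2201, 0.2452]
ee_rot: [3.136, 0.001, 0.256]
wrist_force: [0.7, 0.4, -0.5]
width: 0.0007
```

```bash
python3 -c "
from h import *
im=near(['blue_jar','black_jar','white_bowl'])
cv2.imwrite('pics/w2.png',im[:,:,::-1])
go(.6135,.247,.105)"
```

```text
blue_jar 0.88 [211.  86. 279. 151.] mid [0.6143 0.2487 0.0714] ext [0.065 0.065 0.007] ztop 0.0714
black_jar 0.91 [304.  95. 375. 160.] mid [0.6281 0.1502 0.0696] ext [0.065 0.065 0.009] ztop 0.0713
black_jar 0.3 [193.  47. 511. 200.] mid [0.6347 0.106  0.0393] ext [0.134 0.405 0.064] ztop 0.0118
white_bowl 0.91 [286. 245. 367. 312.] mid [0.5073 0.1313 0.1968] ext [0.179 0.16  0.3  ] ztop 0.0538
t 6.55 at [0.5599 0.2178 0.2475] rot [ 3.136e+00 -3.000e-03  2.520e-01] F [ 0.5 -0.1  0.1] w 0.0 -> tool shift [ 0.0587 -0.0157  0.1427]
```

View pics/w2.png

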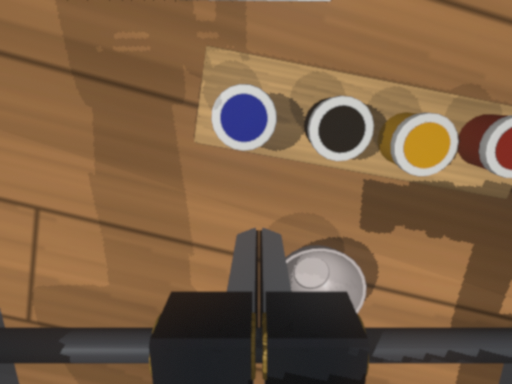

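The wrist view shows the blue lid at (243,117), black at (340,128), and the white bowl at (325,280), partly hidden. The blue jar at (0.614, 0.248) agrees with the fixed cameras.

Call:
step_arm:
  steps:
    - {"jaw": 0, "tx": 0.035, "ty": -0.009, "tz": 0, "ax": 0, "ay": 0, "az": 0}
    - {"jaw": 0, "tx": 0.059, "ty": -0.0165, "tz": 0, "ax": 0, "ay": 0, "az": 0}
    - {"jaw": 0, "tx": 0.059, "ty": -0.0165, "tz": 0.04, "ax": 0, "ay": 0, "az": 0}
    - {"jaw": 0, "tx": 0.059, "ty": -0.0165, "tz": 0.08, "ax": 0, "ay": 0, "az": 0}
    - {"jaw": 0, "tx": 0.059, "ty": -0.0165, "tz": 0.115, "ax": 0, "ay": 0, "az": 0}
    - {"jaw": 0, "tx": 0.059, "ty": -0.0165, "tz": 0.135, "ax": 0, "ay": 0, "az": 0}
    - {"jaw": 0, "tx": 0.059, "ty": -0.0165, "tz": 0.142, "ax": 0, "ay": 0, "az": 0}
    - {"jaw": 0, "tx": 0.059, "ty": -0.0165, "tz": 0.142, "ax": 0, "ay": 0, "az": 0}

```text
time: 7.35
tool_pos: [0.6133, 0.2464, 0.1047]
ee_rot: [3.136, -0.001, 0.25]
wrist_force: [0.1, 1.1, -0.4]
width: 0.0004
```

Call:
step_arm:
  steps:
    - {"jaw": 0, "tx": 0, "ty": 0, "tz": 0, "ax": 0, "ay": 0, "az": 0}
    - {"jaw": 0, "tx": 0, "ty": 0, "tz": 0, "ax": 0, "ay": 0, "az": 0}
    - {"jaw": 0, "tx": 0, "ty": 0, "tz": 0, "ax": 0, "ay": 0, "az": 0}
    - {"jaw": 0, "tx": 0, "ty": 0, "tz": 0, "ax": 0, "ay": 0, "az": 0}
    - {"jaw": 0, "tx": 0, "ty": 0, "tz": 0, "ax": 0, "ay": 0, "az": 0}
    - {"jaw": 0, "tx": 0, "ty": 0, "tz": 0, "ax": 0, "ay": 0, "az": 0}
    - {"jaw": 0, "tx": 0, "ty": 0, "tz": 0, "ax": 0, "ay": 0, "az": 0}
    - {"jaw": 0, "tx": 0, "ty": 0, "tz": 0, "ax": 0, "ay": 0, "az": 0}

```text
time: 8.15
tool_pos: [0.6133, 0.2464, 0.1047]
ee_rot: [3.136, -0.001, 0.25]
wrist_force: [-0.0, 0.1, 0.4]
width: 0.0007
```

```bash
python3 -c "
from h import *
go(.614,.248,.105)
im,_=snapshot('side');cv2.imwrite('pics/s2.png',cv2.resize(im[60:260,130:400],None,fx=2.5,fy=2.5)[:,:,::-1])"
```

```text
t 8.15 at [0.6133 0.2464 0.1047] rot [ 3.136e+00 -1.000e-03  2.500e-01] F [-0.   0.1  0.4] w 0.001 -> tool shift [ 0.0011 -0.0013 -0.0004]
```

View pics/s2.png

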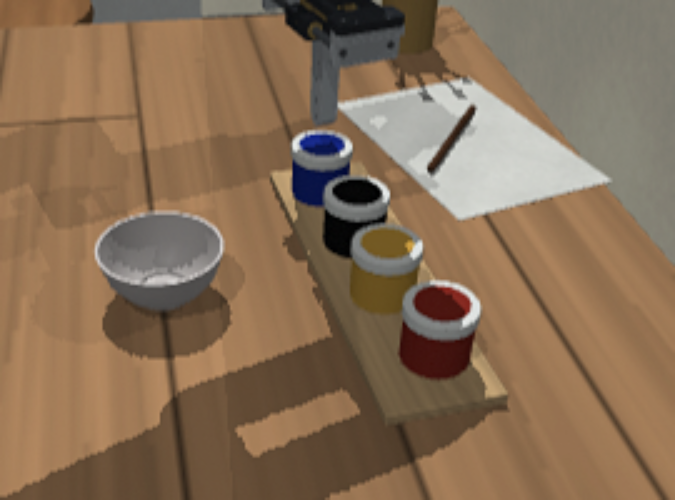

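The crop shows the shut fingertips at (323,120), just above the middle of the blue lid at (322,145), and nothing is touched. I'll keep holding to get past two seconds.

Call:
step_arm:
  steps:
    - {"jaw": 0, "tx": 0, "ty": 0, "tz": 0, "ax": 0, "ay": 0, "az": 0}
    - {"jaw": 0, "tx": 0, "ty": 0, "tz": 0, "ax": 0, "ay": 0, "az": 0}
    - {"jaw": 0, "tx": 0, "ty": 0, "tz": 0, "ax": 0, "ay": 0, "az": 0}
    - {"jaw": 0, "tx": 0, "ty": 0, "tz": 0, "ax": 0, "ay": 0, "az": 0}
    - {"jaw": 0, "tx": 0, "ty": 0, "tz": 0, "ax": 0, "ay": 0, "az": 0}
    - {"jaw": 0, "tx": 0, "ty": 0, "tz": 0, "ax": 0, "ay": 0, "az": 0}
    - {"jaw": 0, "tx": 0, "ty": 0, "tz": 0, "ax": 0, "ay": 0, "az": 0}
    - {"jaw": 0, "tx": 0, "ty": 0, "tz": 0, "ax": 0, "ay": 0, "az": 0}

```text
time: 9.0
tool_pos: [0.6133, 0.2464, 0.1046]
ee_rot: [3.136, -0.001, 0.25]
wrist_force: [0.5, 0.0, -0.2]
width: 0.0002
```

Call:
step_arm:
  steps:
    - {"jaw": 0, "tx": 0, "ty": 0, "tz": 0, "ax": 0, "ay": 0, "az": 0}
    - {"jaw": 0, "tx": 0, "ty": 0, "tz": 0, "ax": 0, "ay": 0, "az": 0}
    - {"jaw": 0, "tx": 0, "ty": 0, "tz": 0, "ax": 0, "ay": 0, "az": 0}
    - {"jaw": 0, "tx": 0, "ty": 0, "tz": 0, "ax": 0, "ay": 0, "az": 0}
    - {"jaw": 0, "tx": 0, "ty": 0, "tz": 0, "ax": 0, "ay": 0, "az": 0}
    - {"jaw": 0, "tx": 0, "ty": 0, "tz": 0, "ax": 0, "ay": 0, "az": 0}
    - {"jaw": 0, "tx": 0, "ty": 0, "tz": 0, "ax": 0, "ay": 0, "az": 0}
    - {"jaw": 0, "tx": 0, "ty": 0, "tz": 0, "ax": 0, "ay": 0, "az": 0}

```text
time: 9.8
tool_pos: [0.6133, 0.2464, 0.1047]
ee_rot: [3.136, -0.001, 0.25]
wrist_force: [1.0, -0.2, -0.4]
width: 0.0005
```

Call:
step_arm:
  steps:
    - {"jaw": 0, "tx": 0, "ty": 0, "tz": -0.04, "ax": 0, "ay": 0, "az": 0}
    - {"jaw": 0, "tx": 0, "ty": 0, "tz": -0.08, "ax": 0, "ay": 0, "az": 0}
    - {"jaw": 0, "tx": 0, "ty": 0, "tz": -0.12, "ax": 0, "ay": 0, "az": 0}
    - {"jaw": 0, "tx": 0, "ty": 0, "tz": -0.14, "ax": 0, "ay": 0, "az": 0}
    - {"jaw": 0, "tx": 0, "ty": 0, "tz": -0.14, "ax": 0, "ay": 0, "az": 0}

```text
time: 10.3
tool_pos: [0.6146, 0.2476, 0.25]
ee_rot: [3.136, -0.01, 0.25]
wrist_force: [-0.2, -0.9, -0.3]
width: 0.0005
```

```bash
python3 -c "
from h import *
go(.4315,.110,.2447)"
```

```text
t 10.3 at [0.6146 0.2476 0.25  ] rot [ 3.136 -0.01   0.25 ] F [-0.2 -0.9 -0.3] w 0.0 -> tool shift [-0.2115  0.088   0.0035]
```

Call:
step_arm:
  steps:
    - {"jaw": 0, "tx": -0.036, "ty": 0.015, "tz": 0, "ax": 0, "ay": 0, "az": 0}
    - {"jaw": 0, "tx": -0.072, "ty": 0.03, "tz": 0, "ax": 0, "ay": 0, "az": 0}
    - {"jaw": 0, "tx": -0.108, "ty": 0.045, "tz": 0, "ax": 0, "ay": 0, "az": 0}
    - {"jaw": 0, "tx": -0.144, "ty": 0.06, "tz": 0, "ax": 0, "ay": 0, "az": 0}
    - {"jaw": 0, "tx": -0.18, "ty": 0.075, "tz": 0, "ax": 0, "ay": 0, "az": 0}
    - {"jaw": 0, "tx": -0.2115, "ty": 0.088, "tz": 0, "ax": 0, "ay": 0, "az": 0}
    - {"jaw": 0, "tx": -0.2115, "ty": 0.088, "tz": 0, "ax": 0, "ay": 0, "az": 0}
    - {"jaw": 0, "tx": -0.2115, "ty": 0.088, "tz": 0, "ax": 0, "ay": 0, "az": 0}

```text
time: 11.1
tool_pos: [0.4309, 0.1099, 0.247]
ee_rot: [3.137, -0.009, 0.249]
wrist_force: [-0.3, 0.5, -0.1]
width: 0.0006
```

```bash
python3 -c "
from h import *
go(.4315,.110,.088)"
```

```text
t 11.1 at [0.4309 0.1099 0.247 ] rot [ 3.137 -0.009  0.249] F [-0.3  0.5 -0.1] w 0.001 -> tool shift [-0.0009 -0.0007  0.159 ]
```

Call:
step_arm:
  steps:
    - {"jaw": 0, "tx": 0, "ty": 0, "tz": 0.04, "ax": 0, "ay": 0, "az": 0}
    - {"jaw": 0, "tx": 0, "ty": 0, "tz": 0.08, "ax": 0, "ay": 0, "az": 0}
    - {"jaw": 0, "tx": 0, "ty": 0, "tz": 0.12, "ax": 0, "ay": 0, "az": 0}
    - {"jaw": 0, "tx": 0, "ty": 0, "tz": 0.145, "ax": 0, "ay": 0, "az": 0}
    - {"jaw": 0, "tx": -0.001, "ty": -0.001, "tz": 0.158, "ax": 0, "ay": 0, "az": 0}
    - {"jaw": 0, "tx": -0.001, "ty": -0.001, "tz": 0.158, "ax": 0, "ay": 0, "az": 0}
    - {"jaw": 0, "tx": -0.001, "ty": -0.001, "tz": 0.158, "ax": 0, "ay": 0, "az": 0}

```text
time: 11.8
tool_pos: [0.4323, 0.1106, 0.0897]
ee_rot: [3.137, -0.011, 0.25]
wrist_force: [-0.6, 0.9, 0.7]
width: 0.0002
```

Call:
step_arm:
  steps:
    - {"jaw": 0, "tx": 0, "ty": 0, "tz": 0, "ax": 0, "ay": 0, "az": 0}
    - {"jaw": 0, "tx": 0, "ty": 0, "tz": 0, "ax": 0, "ay": 0, "az": 0}
    - {"jaw": 0, "tx": 0, "ty": 0, "tz": 0, "ax": 0, "ay": 0, "az": 0}
    - {"jaw": 0, "tx": 0, "ty": 0, "tz": 0, "ax": 0, "ay": 0, "az": 0}
    - {"jaw": 0, "tx": 0, "ty": 0, "tz": 0, "ax": 0, "ay": 0, "az": 0}
    - {"jaw": 0, "tx": 0, "ty": 0, "tz": 0, "ax": 0, "ay": 0, "az": 0}
    - {"jaw": 0, "tx": 0, "ty": 0, "tz": 0, "ax": 0, "ay": 0, "az": 0}
    - {"jaw": 0, "tx": 0, "ty": 0, "tz": 0, "ax": 0, "ay": 0, "az": 0}

```text
time: 12.6
tool_pos: [0.4323, 0.1106, 0.0897]
ee_rot: [3.137, -0.01, 0.25]
wrist_force: [-0.0, -0.8, -0.7]
width: 0.0003
```

```bash
python3 -c "
from h import *
go(.4315,.11,.088)
im,_=snapshot('side');jm,_=snapshot('scene');a=cv2.resize(im[60:260,80:280],None,fx=2,fy=2);b=cv2.resize(jm[60:260,230:430],None,fx=2,fy=2)
cv2.imwrite('pics/s3.png',np.hstack([a,b])[:,:,::-1])"
```

```text
t 12.6 at [0.4323 0.1106 0.0897] rot [ 3.137 -0.01   0.25 ] F [-0.  -0.8 -0.7] w 0.0 -> tool shift [-0.0009  0.0004  0.0017]
```

View pics/s3.png

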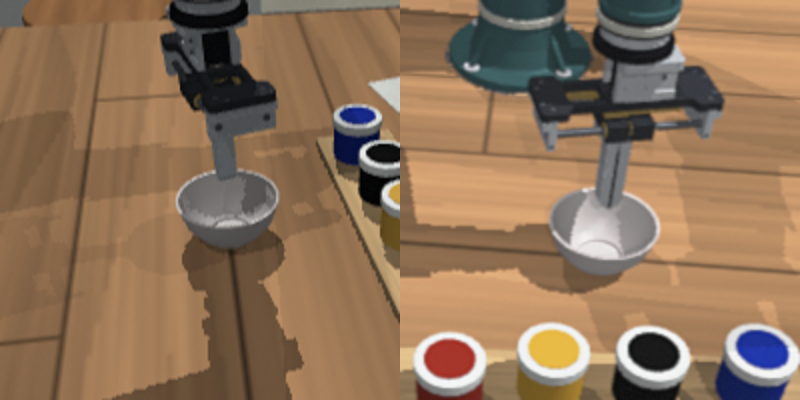

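Both views show the fingertips over the middle of the white bowl, at (228,178) in the side half and (607,205) in the scene half, clear of the rim. I'll keep holding, then raise.

Call:
step_arm:
  steps:
    - {"jaw": 0, "tx": 0, "ty": 0, "tz": 0, "ax": 0, "ay": 0, "az": 0}
    - {"jaw": 0, "tx": 0, "ty": 0, "tz": 0, "ax": 0, "ay": 0, "az": 0}
    - {"jaw": 0, "tx": 0, "ty": 0, "tz": 0, "ax": 0, "ay": 0, "az": 0}
    - {"jaw": 0, "tx": 0, "ty": 0, "tz": 0, "ax": 0, "ay": 0, "az": 0}
    - {"jaw": 0, "tx": 0, "ty": 0, "tz": 0, "ax": 0, "ay": 0, "az": 0}
    - {"jaw": 0, "tx": 0, "ty": 0, "tz": 0, "ax": 0, "ay": 0, "az": 0}
    - {"jaw": 0, "tx": 0, "ty": 0, "tz": 0, "ax": 0, "ay": 0, "az": 0}
    - {"jaw": 0, "tx": 0, "ty": 0, "tz": 0, "ax": 0, "ay": 0, "az": 0}

```text
time: 13.5
tool_pos: [0.4323, 0.1106, 0.0897]
ee_rot: [3.137, -0.01, 0.25]
wrist_force: [0.3, -0.0, 0.6]
width: 0.0003
```

Call:
step_arm:
  steps:
    - {"jaw": 0, "tx": 0, "ty": 0, "tz": 0, "ax": 0, "ay": 0, "az": 0}
    - {"jaw": 0, "tx": 0, "ty": 0, "tz": 0, "ax": 0, "ay": 0, "az": 0}
    - {"jaw": 0, "tx": 0, "ty": 0, "tz": 0, "ax": 0, "ay": 0, "az": 0}
    - {"jaw": 0, "tx": 0, "ty": 0, "tz": 0, "ax": 0, "ay": 0, "az": 0}
    - {"jaw": 0, "tx": 0, "ty": 0, "tz": 0, "ax": 0, "ay": 0, "az": 0}
    - {"jaw": 0, "tx": 0, "ty": 0, "tz": 0, "ax": 0, "ay": 0, "az": 0}
    - {"jaw": 0, "tx": 0, "ty": 0, "tz": 0, "ax": 0, "ay": 0, "az": 0}
    - {"jaw": 0, "tx": 0, "ty": 0, "tz": 0, "ax": 0, "ay": 0, "az": 0}

```text
time: 14.3
tool_pos: [0.4323, 0.1106, 0.0897]
ee_rot: [3.137, -0.01, 0.25]
wrist_force: [-0.4, -0.8, 0.1]
width: 0.0005
```

Call:
step_arm:
  steps:
    - {"jaw": 0, "tx": 0, "ty": 0, "tz": -0.04, "ax": 0, "ay": 0, "az": 0}
    - {"jaw": 0, "tx": 0, "ty": 0, "tz": -0.08, "ax": 0, "ay": 0, "az": 0}
    - {"jaw": 0, "tx": 0, "ty": 0, "tz": -0.12, "ax": 0, "ay": 0, "az": 0}
    - {"jaw": 0, "tx": 0, "ty": 0, "tz": -0.15, "ax": 0, "ay": 0, "az": 0}
    - {"jaw": 0, "tx": 0, "ty": 0, "tz": -0.17, "ax": 0, "ay": 0, "az": 0}
    - {"jaw": 0, "tx": 0, "ty": 0, "tz": -0.17, "ax": 0, "ay": 0, "az": 0}
    - {"jaw": 0, "tx": 0, "ty": 0, "tz": -0.17, "ax": 0, "ay": 0, "az": 0}

```text
time: 15.0
tool_pos: [0.4303, 0.111, 0.2591]
ee_rot: [3.137, -0.01, 0.25]
wrist_force: [0.6, 0.7, -0.1]
width: 0.0002
```

Run:
```python
from h import *
go(.4315,.11,.26)
im,d=snapshot("scene"); P=cloud("scene",d)
for n in ("call_button_top","blue_jar","red_jar","yellow_jar","black_jar","white_bowl","black_bowl"):
    for r in silhouettes("scene",n)[:1]:
        q=P[r["pixels"]&(d>0)]
        top=q[q[:,2]>np.percentile(q[:,2],97)-.008]
        print(n,((top.min(0)+top.max(0))/2).round(3))
```

```text
t 15.0 at [0.4303 0.111  0.2591] rot [ 3.137 -0.01   0.25 ] F [ 0.6  0.7 -0.1] w 0.0 -> tool shift [ 0.001   0.0012 -0.0009]
call_button_top [ 0.612 -0.313  0.05 ]
blue_jar [0.614 0.248 0.07 ]
red_jar [ 0.657 -0.033  0.07 ]
yellow_jar [0.635 0.059 0.07 ]
black_jar [0.627 0.15  0.07 ]
white_bowl [0.431 0.111 0.052]
black_bowl [ 0.439 -0.312  0.052]
```

Nothing has moved beyond measuring noise, the button is back up and the fingertips are at about 0.25 m. Handing in.

```bash
python3 -c "
from bench import *
print(close_job())"
```

```text
the job is handed in; nothing more can be done
None
```

The whole sequence is done and handed in at about 15 s of robot time. No verdict is reported, so the results below are my own readings.

- **Button:** I pressed it with the shut fingertips until it bottomed out (9.5 N, no further travel), then let it spring back. Its travel was judged from the force and the tool height, not read directly. Afterwards the camera showed its top at rest height, z = 0.050 m.
- **Blue jar:** I held the fingertips about 2.5 cm above the middle of its lid for about 2.4 s, within 2 mm of its axis.
- **White bowl:** I held them about 2.7 cm above the rim for about 2.5 s, also within 2 mm of the axis.
- **Finish:** The fingertips ended at about 25 cm above the table.

In the last scene view every jar and bowl was within 2 mm of its first measurement. No contact force showed at the two pointing holds or at the end. The cameras disagreed with each other by up to about 4 mm where they saw a thing fully, well inside the tolerances. The side view's yellow jar was 25 mm off because its outline ran wide. No check failed. One move call was refused at the start because it left out the turn values; nothing moved then.

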